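Press the proud cover of a sample box down flush

ROBOT

A 6-joint arm with a two-finger parallel gripper is mounted at the origin on a cart in front of the work surface, level with it; the furniture and walls round the work are solid. World frame = base frame: x ahead of the robot, y to its left, z up, the work surface at z = 0. Lengths are in mm, angles in rad, forces in N, time in s.
With the tool pointing down it reaches from about 350 to 875 mm from the base axis. Payload 4.2 kg.
Tool frame: the origin (TCP) lies between the finger pads; the fingertips stand 17 mm ahead of it and the grasp point (between the pads) lies 2 mm behind it (nose_length is the distance from the TCP to the fingertips, in mm); z points along the fingers, y is the direction in which the jaws open and shut (so a half turn about z gives the same grasp; the last joint's range is limited). The gripper opens to 85 mm and grips with 20 to 120 N. Pads are 22 mm wide; open, the fingers measure 114 mm over their backs; the gripper's body (76 mm by 85 mm) begins 54 mm behind the grasp point. The pads swing forward as they close: fully open they stand 13 mm farther back than shut.
Start: joints at [1.393, 0.385, 0.008, 0, -1.194, -0.259], TCP at [264.368, 566.312, 248.312] pointing down, gripper open.
Joint ranges: [-3.14, 3.14], [-1.21, 2.06], [-1.07, 1.41], [-3.16, 2.05], [-2.99, -0.16], [-3.1, 3.1]. Speed limits (rad/s): [2.79, 2.79, 3.14, 3.14, 3.14, 3.14].

INTERFACE

Orientations are given as a unit quaternion [x, y, z, w].
In Python, from bench import * gives the robot as it stands.
- The arm moves only by the tool jog_arm, never from a script. Its argument "increments" is a list of rows, each a list of 4 numbers: the shift along the tool's x, y, z in m, then the turn about the tool's z in degrees. A call has 1 to 10 rows; each row is the pose to reach, as a shift and turn from the pose measured when the call began, along the tool's axes at that moment; what a row does not reach only later rows make up. A row lasts 1/8 s, in which the tool goes at most 62.5 mm and 10.7 degrees, less where a joint would pass 70% of its speed; a pose out of reach is approached as far as the arm can. A call with a gripper value outside its range is refused whole. "hand" is the gripper's target within -1 to 1 (fully open at 1, half-way at 0, shut at -1), set as the call begins (left out, the last holds). The fingers move at their own pace and stop on an object; the grip force is fixed at half the most. Time passes only in rows, so rows that repeat a pose let the fingers close. It gives the time, the measured TCP pose, the force and the opening at its end, in the units of the state.
- read_state(): the state, without advancing time (a new reading comes with each control period).
- get_image(name): name is "side" or "top"; returns the picture (480x640x3 uint8, red, green, blue); there is no depth.
- calibration(name): a dict with "fx", "fy", "cx", "cy" (pixels), "D" ([k1, k2, p1, p2, k3] as OpenCV has them; the pictures are not rectified), "position" and "rotation" of the camera in the world. Camera axes: x right, y up, looking along -z (the intrinsics and any distortion apply to the point x, -y, -z); pixel columns grow to the right and rows downward; lengths in mm; the calibration is good to about 2 mm. A picture is of the moment at which its call begins. calibration takes no time and is no camera call.
- job_done(): hands the job in, once; it reports no verdict.
The state is a dict: "clock": time; "joints": joint angles; "joint_vel": joint speeds; "joint_efforts": joint torques, N m; "position": TCP position; "ee_rot": TCP orientation; "contact_force": force on the tool from outside, world axes, zero at the start; "wrist_torque": the same for the moment, N m; "gripper_width": finger opening in mm.
Only numpy, scipy, OpenCV 4.12 (cv2) and the standard library are available. Lean on these libraries where they do the work, as an engineer would, in place of code of your own. Each camera call takes 0.05 s, during which the arm holds its last target.

TASK

Three sample boxes with flat push-fit covers stand on the worktop. On one of them the cover stands up along one long side, on top of its snap catch: press it down from above until it snaps under the catch and lies level and flush in its box, then let go. Do not touch the other two boxes.

Things in the scene. Friction and masses are not known exactly. Their poses are not given: they have to be found in the camera images.
- cover_top (a point): Centre of the top face of the unseated cover: a loose flat white plate, 83 (its x) x 114 (y) x 8 mm, z its upward normal. Its x points to the long side that stands up, on a catch about 20 mm above its seat (tilt about 14 degrees); the other long side is home. Pressed 16 mm from the centre towards x it gives way at about 8 N and drops onto a ledge, top level with the rim, 45 mm above the worktop.
- box_a: That cover's grey box, 98 (x) x 130 (y) mm, rim 45 mm high, does not slide. Origin: centre of its underside on the worktop, z up; x points to the side where the cover stands up. In the middle of each long side (x = +-43 mm) a black spring catch, 36 mm long in y, rises 14 mm over the rim and juts 7 mm over the opening; it gives way outwards by itself when the cover is pressed.
- box_b: A bystander: a box of the same shape and size with its white cover already seated, both long sides under their catches. Origin at the centre of its underside on the worktop.
- box_c: A bystander: another box of the same shape and size with its white cover already seated, both long sides under their catches. Origin at the centre of its underside on the worktop.
There are look-alikes about, which are no part of the job. Of the things that look like the part that bears cover_top, the larger one is meant.

How it is judged (in metres and radians):
At the end, for the whole second after the job is handed in: The proud cover lies in its own box, level within 2.5 degrees, its top within about 2.5 mm of the box's rim and its centre within 10 mm of the box's centre (angle between cover_top's own z axis and vertical below 0.045 rad and z of cover_top in the frame of box_a between 0.042 and 0.0475 m and horizontal distance between cover_top and box_a below 0.01 m); the robot touches nothing.
It fails at once if the robot touches one of the other two boxes with more than 2 N (contact force between any of the fingers, the arm and box_b above 2 N or contact force between any of the fingers, the arm and box_c above 2 N).
It also fails if it takes over 26 s, if anything falls off the work surface, if the arm or the gripper's body presses on something with over 40 N, if the wrist force passes 120 N, or if a joint passes its speed limit or range.

## Working session

There is one attempt and no reset: what is moved stays moved. The work goes in short steps, Python scripts to look and compute and a tool call to move; the robot and the scene stay as the last step left them, time stands still between calls to the robot, and variables do not carry over. Pictures are saved under pics/ and viewed, and the job is handed in when it is done.

Besides the shell and the picture viewer there is one more tool, called after "Call:" in YAML: its name, and indented under it one key for each argument. jog_arm: Moves the arm, as the interface text tells. Its arguments: {"type":"object","properties":{"increments":{"type":"array"},"hand":{"type":"number"}},"required":["increments"]}

```bash
mkdir -p pics
python3 - <<'E'
from bench import *
import cv2
print(read_state())
for n in("side","top"):
    im=get_image(n); cv2.imwrite(f"pics/{n}0.png",im[:,:,::-1]); print(n,calibration(n))
E
```

```text
{'clock': 0.0, 'joints': array([ 1.39264370e+00,  3.85560846e-01,  6.58698207e-03, -4.69393423e-04,
       -1.19401164e+00, -2.58589162e-01]), 'joint_vel': array([-1.75428648e-03,  2.12464860e-03,  8.87001215e-05,  4.86036642e-04,
        1.14425851e-03,  1.51617836e-03]), 'joint_efforts': array([ 6.42457380e-04, -3.92287374e+01,  1.88397771e+01,  4.18611199e+00,
       -4.66789716e-03, -9.70319462e-06]), 'position': array([264.12864722, 565.82454289, 247.20815657]), 'ee_rot': array([ 9.76232303e-01, -2.16723891e-01, -1.73951755e-04,  1.10247217e-03]), 'contact_force': array([ 1.4585687 ,  0.39121187, -0.42979557]), 'wrist_torque': array([-0.00371961,  0.02726461,  0.03324783]), 'gripper_width': 85.37804787306315}
side {'fx': 610.938583628481, 'fy': 610.938583628481, 'cx': 324.35127564618045, 'cy': 230.91961588570436, 'D': array([-0.08599977,  0.        ,  0.        ,  0.        ,  0.        ]), 'position': array([ 525.30817103, 1060.70956533,  525.6511767 ]), 'rotation': array([ 0.00828844,  0.5247152 ,  0.85123657, -0.0012493 ])}
top {'fx': 559.832163780989, 'fy': 559.832163780989, 'cx': 321.18415655500485, 'cy': 240.13954019960445, 'D': array([-0.02023069,  0.        ,  0.        ,  0.        ,  0.        ]), 'position': array([ 301.69871726,   97.63681443, 1229.89083572]), 'rotation': array([-0.07053847,  0.07213739,  0.70547323, -0.70151839])}
```

View pics/side0.png

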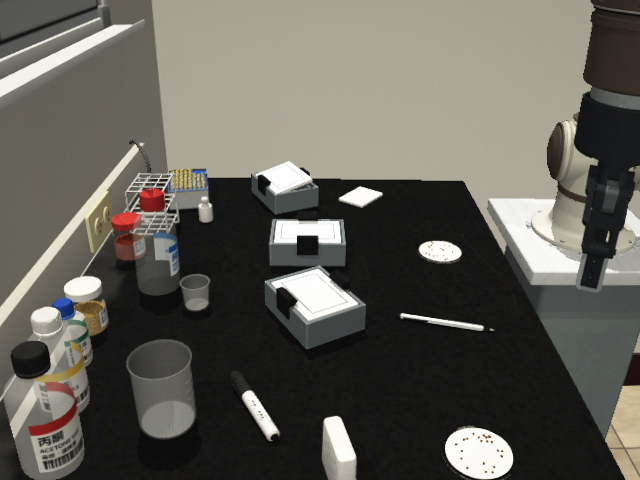

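View pics/top0.png

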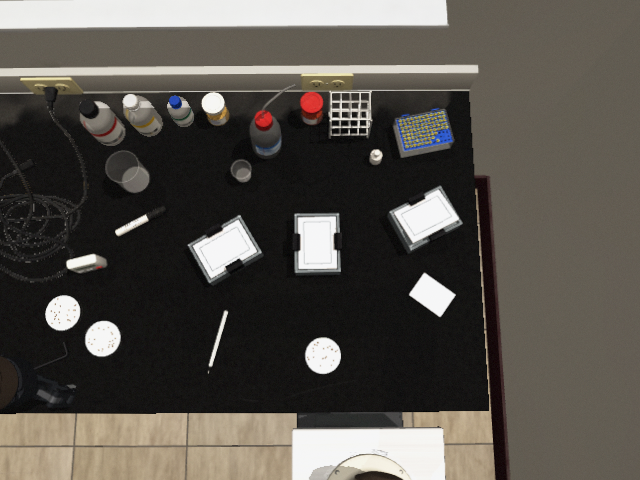

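The side view shows three boxes, at about (285,187), (308,242) and (315,305). The far one seems to have the tilted cover. In the top view it is at (425,218). I'll enlarge it to check.

Run:
```python
import cv2,numpy as np
a=cv2.imread("pics/side0.png");b=cv2.imread("pics/top0.png")
cv2.imwrite("pics/sc.png",cv2.resize(a[150:220,240:330],None,fx=8,fy=8,interpolation=cv2.INTER_CUBIC))
cv2.imwrite("pics/tc.png",cv2.resize(b[180:255,380:470],None,fx=8,fy=8,interpolation=cv2.INTER_CUBIC))
cv2.imwrite("pics/sd.png",cv2.resize(a[210:350,255:375],None,fx=4,fy=4,interpolation=cv2.INTER_CUBIC))
```

```text
(no output)
```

View pics/sc.png

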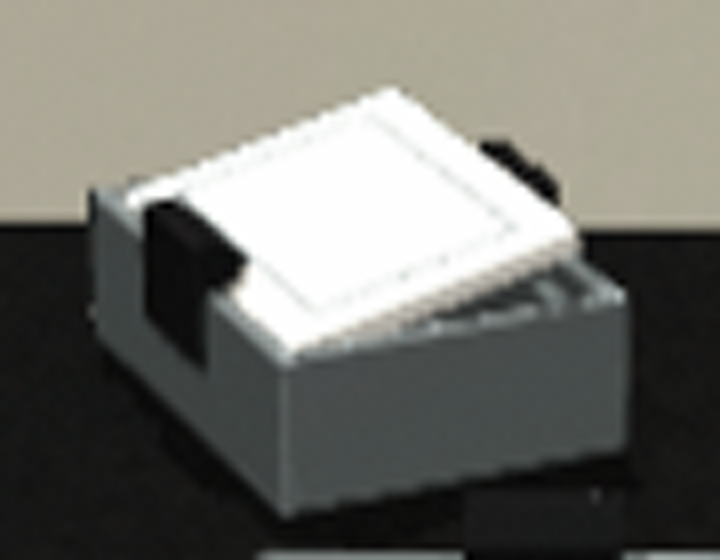

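View pics/tc.png

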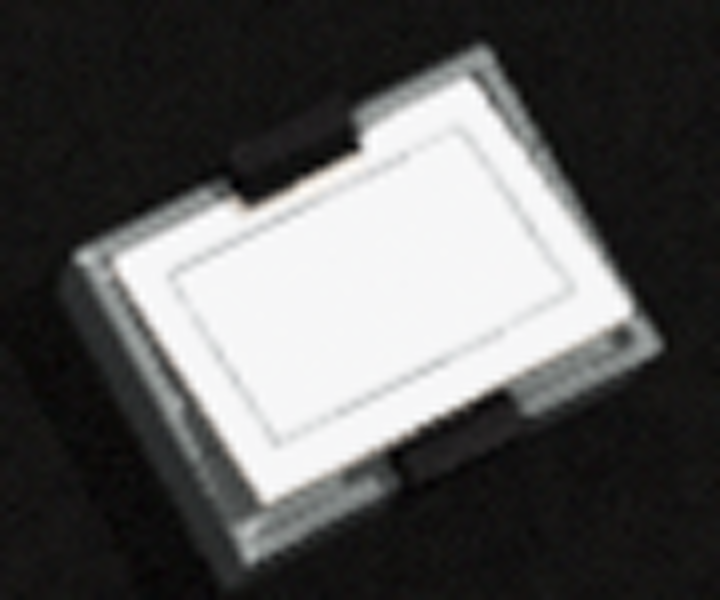

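View pics/sd.png

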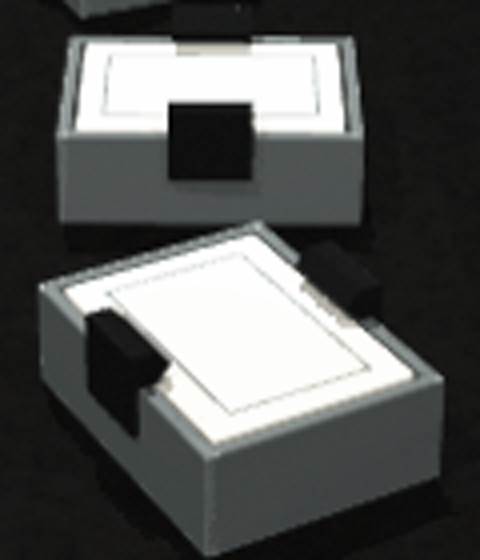

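```bash
cat > h.py <<'E'
from bench import *
import numpy as np,cv2
from scipy.spatial.transform import Rotation as R
def ray(n,uv):
    c=calibration(n);K=np.array([[c['fx'],0,c['cx']],[0,c['fy'],c['cy']],[0,0,1]])
    p=cv2.undistortPoints(np.array(uv,float).reshape(-1,1,2),K,np.array(c['D']))[:,0]
    d=np.c_[p[:,0],-p[:,1],-np.ones(len(p))]
    return np.array(c['position']),R.from_quat(c['rotation']).apply(d)
def plane(n,uv,z):
    o,d=ray(n,uv); return o+d*((z-o[2])/d[:,2])[:,None]
def proj(n,P):
    c=calibration(n);K=np.array([[c['fx'],0,c['cx']],[0,c['fy'],c['cy']],[0,0,1]])
    q=R.from_quat(c['rotation']).inv().apply(np.atleast_2d(P)-c['position'])*[1,-1,-1]
    return cv2.projectPoints(q,np.zeros(3),np.zeros(3),K,np.array(c['D']))[0][:,0]
E
python3 - <<'E'
from h import *
t=np.array([[485,45],[662,348],[245,562],[80,258]])/8+[380,180]
P=plane("top",t,45);print(P.round(1),P.mean(0))
print(np.linalg.norm(P-np.roll(P,-1,0),axis=1))
c=P[:,:2].mean(0)
ex=(P[1]+P[2]-P[0]-P[3])[:2];ex/=np.linalg.norm(ex);print(ex,np.degrees(np.arctan2(ex[1],ex[0])))
# side: near rim corners (285,355),(627,295),(92,190) crop
s=np.array([[285,352],[627,292],[92,188]])/8+[240,150]
print(plane("side",s,45).round(1))
th=np.radians(14)
E
```

```text
[[ 665.9 -170.2   45. ]
 [ 579.8 -214.2   45. ]
 [ 521.2  -98.3   45. ]
 [ 605.9  -56.4   45. ]] [ 593.19458229 -134.78980449   45.        ]
[ 96.73455308 129.89725542  94.43958544 128.64140259]
[-0.89320656 -0.44964658] -153.27898867337703
[[ 607.4  -56.    45. ]
 [ 522.5  -97.3   45. ]
 [ 666.4 -166.    45. ]]
```

```bash
cat > go.py <<'E'
from h import *
import sys
s=read_state();p=s['position'];r=R.from_quat(s['ee_rot']);M=r.as_matrix()
ex=np.array([-.895,-.447,0]);ex/=np.linalg.norm(ex)
c=np.array([594,-134.5,0])
z=float(sys.argv[1]);off=float(sys.argv[2]) if len(sys.argv)>2 else 15
T=c+off*ex+[0,0,z]
print("t",s['clock'],"p",p.round(1),"target",T.round(1),"F",s['contact_force'].round(1),"w",s['gripper_width'])
print("shift tool m",(r.inv().apply(T-p)/1000).round(4))
for sg in(1,-1):
    e=M.T@(sg*ex); print("turn deg",np.degrees(np.arctan2(e[1],e[0])).round(1))
print("tool z",M[:,2].round(3),"q6",s['joints'][5])
E
python3 go.py 130
python3 - <<'E'
from h import *
ex=np.array([-.895,-.447,0]);ex/=np.linalg.norm(ex);ey=np.array([.447,-.895,0]);ey/=np.linalg.norm(ey)
c=np.array([594,-134.5,45]);th=np.radians(14)
u=ex*np.cos(th)+np.array([0,0,1])*np.sin(th)
for n,f in(("top","top0"),("side","side0")):
    im=cv2.imread(f"pics/{f}.png")
    im=cv2.resize(im,None,fx=4,fy=4,interpolation=cv2.INTER_CUBIC)
    def poly(P,col):
        cv2.polylines(im,[np.round(4*proj(n,np.array(P))).astype(int)],True,col,1)
    poly([c+a*49*ex+b*65*ey for a,b in((1,1),(1,-1),(-1,-1),(-1,1))],(0,0,255))
    poly([c-41.5*ex+a*u+b*57*ey for a,b in((0,1),(83,1),(83,-1),(0,-1))],(0,160,0))
    q=(4*proj(n,c-41.5*ex+57.5*u))[0].astype(int);cv2.circle(im,tuple(map(int,q)),5,(255,0,0),2)
    cv2.imwrite(f"pics/ov_{n}.png",im[q[1]-200:q[1]+200,q[0]-250:q[0]+250])
E
```

```text
t 0.1 p [264.2 565.9 247.3] target [ 580.6 -141.2  130. ] F [-0.1 -0.2 -0.7] w 85.26095637127963
shift tool m [0.5859 0.5065 0.1184]
turn deg 128.4
turn deg -51.6
tool z [-0.001 -0.002 -1.   ] q6 -0.2585718742469519
```

```bash
python3 -c "
import cv2
a=cv2.imread('pics/ov_top.png');b=cv2.imread('pics/ov_side.png');cv2.imwrite('pics/ov.png',cv2.resize(cv2.vconcat([a,b]),None,fx=.75,fy=.75))"
```

```text
(no output)
```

View pics/ov.png

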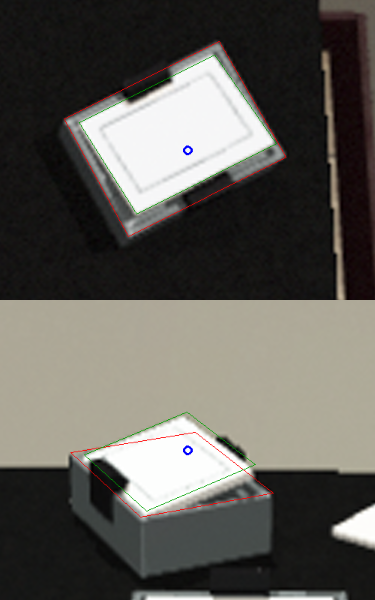

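The box and cover outlines fit both images (the far box, at about (594,-134), raised side facing the robot). I'll move above it with the gripper closed.

Call:
jog_arm:
  increments:
    - [0.586,0.5065,0,-51.6]
    - [0.586,0.5065,0,-51.6]
    - [0.586,0.5065,0,-51.6]
    - [0.586,0.5065,0,-51.6]
    - [0.586,0.5065,0,-51.6]
    - [0.586,0.5065,0,-51.6]
    - [0.586,0.5065,0,-51.6]
    - [0.586,0.5065,0,-51.6]
    - [0.586,0.5065,0,-51.6]
    - [0.586,0.5065,0,-51.6]
  hand: -1

```text
clock: 1.35
position: [519.0, -4.0, 248.2]
ee_rot: [0.973, 0.23, -0.001, 0.001]
contact_force: [-0.1, 1.2, 0.8]
gripper_width: 0.3
```

```bash
python3 go.py 110
```

```text
t 1.35 p [519.   -4.  248.2] target [ 580.6 -141.2  110. ] F [-0.1  1.2  0.8] w 0.292749364260586
shift tool m [-0.0061  0.1501  0.1384]
turn deg -180.0
turn deg 0.0
tool z [-0.001 -0.002 -1.   ] q6 1.7278364426879684
```

Call:
jog_arm:
  increments:
    - [-0.006,0.15,0,0]
    - [-0.006,0.15,0,0]
    - [-0.006,0.15,0.04,0]
    - [-0.006,0.15,0.1,0]
    - [-0.006,0.15,0.138,0]
    - [-0.006,0.15,0.138,0]
    - [-0.006,0.15,0.138,0]
    - [-0.006,0.15,0.138,0]

```text
clock: 2.35
position: [582.0, -140.9, 112.8]
ee_rot: [0.973, 0.23, 0.002, 0.001]
contact_force: [-0.1, 0.7, 0.8]
gripper_width: 0.1
```

```bash
python3 go.py 70;  python3 - <<'E'
from h import *
a=get_image("side")[:,:,::-1];b=get_image("top")[:,:,::-1]
A=cv2.resize(a[100:230,210:370],None,fx=4,fy=4,interpolation=cv2.INTER_CUBIC)
cv2.imwrite("pics/s1.png",A)
E
```

```text
t 2.35 p [ 582.  -140.9  112.8] target [ 580.6 -141.2   70. ] F [-0.1  0.7  0.8] w 0.13428006515164134
shift tool m [-0.0015 -0.0006  0.0428]
turn deg -179.9
turn deg 0.1
tool z [ 0.004 -0.002 -1.   ] q6 1.9999044695715595
```

View pics/s1.png

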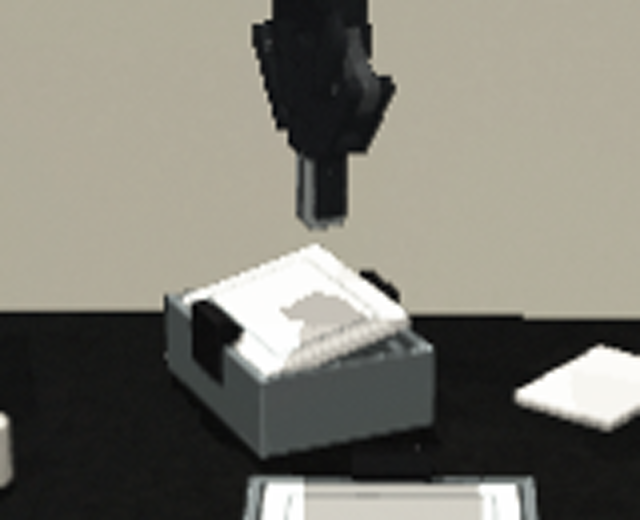

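The fingertips are centred over the raised half of the cover. I'll lower to just above it.

Call:
jog_arm:
  increments:
    - [-0.0015,0,0.02,0]
    - [-0.0015,0,0.032,0]
    - [-0.0015,0,0.034,0]
    - [-0.0015,0,0.036,0]
    - [-0.0015,0,0.038,0]
    - [-0.0015,0,0.039,0]

```text
clock: 3.2
position: [580.2, -141.9, 74.8]
ee_rot: [0.973, 0.23, 0.001, 0.001]
contact_force: [-3.2, -0.1, 8.0]
gripper_width: 0.0
```

```bash
python3 go.py 60
```

```text
t 3.2 p [ 580.2 -141.9   74.8] target [ 580.6 -141.2   60. ] F [-3.2 -0.1  8. ] w 0.0422515971821751
shift tool m [ 0.0007 -0.0005  0.0148]
turn deg -179.9
turn deg 0.1
tool z [ 0.002 -0.002 -1.   ] q6 2.000799849219587
```

Contact came at the predicted height, with 8 N. I'll press on.

Call:
jog_arm:
  increments:
    - [0,0,0.002,0]
    - [0,0,0.004,0]
    - [0,0,0.006,0]
    - [0,0,0.008,0]
    - [0,0,0.01,0]
    - [0,0,0.0115,0]
    - [0,0,0.0125,0]
    - [0,0,0.0125,0]

```text
clock: 4.2
position: [580.3, -142.0, 62.3]
ee_rot: [0.973, 0.23, 0.001, 0.001]
contact_force: [-0.6, -0.9, 0.3]
gripper_width: 0.2
```

```bash
python3 go.py 60
```

```text
t 4.2 p [ 580.3 -142.    62.3] target [ 580.6 -141.2   60. ] F [-0.6 -0.9  0.3] w 0.21042474692516586
shift tool m [ 0.0006 -0.0006  0.0023]
turn deg -179.9
turn deg 0.1
tool z [ 0.003 -0.002 -1.   ] q6 2.0007278756824665
```

The force fell away, so the cover has snapped down. I'll go slightly further to confirm it's seated, then lift.

Call:
jog_arm:
  increments:
    - [0,0,0.001,0]
    - [0,0,0.002,0]
    - [0,0,0.003,0]
    - [0,0,0.003,0]

```text
clock: 4.7
position: [580.4, -142.0, 62.1]
ee_rot: [0.973, 0.231, 0.001, 0.002]
contact_force: [-5.1, 2.0, 14.3]
gripper_width: -0.2
```

Call:
jog_arm:
  increments:
    - [0,0,-0.01,0]
    - [0,0,-0.04,0]
    - [0,0,-0.1,0]
    - [0,0,-0.15,0]
    - [0,0.0,-0.15,0]
    - [0,-0.06,-0.15,0]
    - [0,-0.12,-0.15,0]
    - [0,-0.15,-0.15,0]
    - [0,-0.15,-0.15,0]

```text
clock: 5.82
position: [511.4, -6.1, 211.1]
ee_rot: [0.973, 0.232, 0.001, 0.002]
contact_force: [0.5, 0.2, 0.7]
gripper_width: 0.3
```

```bash
python3 go.py 60;  python3 - <<'E'
from h import *
a=get_image("side")[:,:,::-1];b=get_image("top")[:,:,::-1]
A=cv2.resize(a[150:220,240:330],None,fx=6,fy=6,interpolation=cv2.INTER_CUBIC)
B=cv2.resize(b[180:255,380:470],None,fx=6,fy=6,interpolation=cv2.INTER_CUBIC)
cv2.imwrite("pics/s2.png",A);cv2.imwrite("pics/t2.png",B)
E
```

```text
t 5.825 p [511.4  -6.1 211.1] target [ 580.6 -141.2   60. ] F [0.5 0.2 0.7] w 0.2557740997375546
shift tool m [0.0005 0.1512 0.1516]
turn deg -179.7
turn deg 0.3
tool z [ 0.002 -0.003 -1.   ] q6 1.7295728328495825
```

View pics/s2.png

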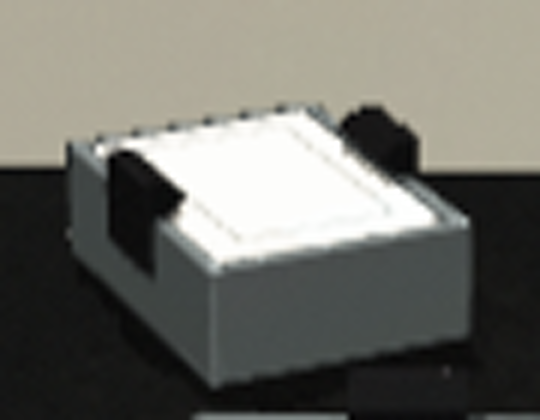

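View pics/t2.png

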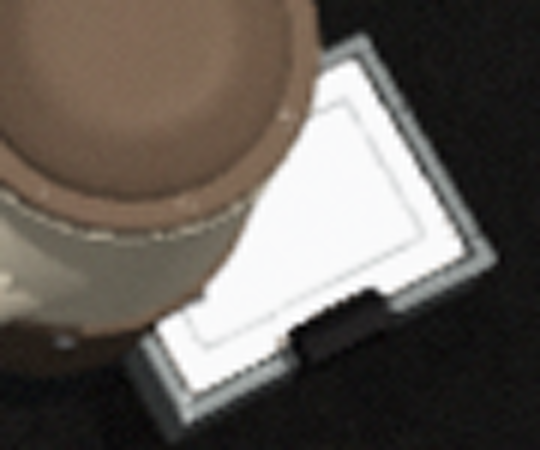

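The side view shows the cover level and flush, with the right-hand catch at about (380,140) now over its edge. The top view shows the catch at (340,325) overlapping the cover and an even rim gap, though the arm hides part of the box. The tool is well clear of everything.

```bash
python3 -c "
from bench import *
print(job_done())"
```

```text
the job is handed in; nothing more can be done
None
```

The raised cover was on the box farthest from the side camera. I pressed it down with the closed fingertips, about 15 mm from its centre towards the raised side, and it snapped under its catch.

- **Pressing:** contact came at about 8 N at the height I expected, and the force then fell to near zero as the cover dropped. Pressing on, the cover held at 14 N with the fingertips at 45 mm by the TCP height, which is rim level.
- **Final check:** after lifting clear (tool at 211 mm height, wrist force under 1 N), the side view showed the cover level and flush with both catches over its edges. The top view agreed for the part it could see, since the arm hid the rest of that box.
- **Other boxes:** I didn't go near the other two boxes.

No check failed or disagreed. I handed the job in at about 6 s on the clock, against the 26 s limit.

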